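# Put the staining kit back into its holders

## Robot

A 6-joint arm with a two-finger parallel gripper is mounted at the origin on a cart in front of the work surface, level with it; the furniture and walls round the work are solid. World frame = base frame: x ahead of the robot, y to its left, z up, the work surface at z = 0. Lengths are in mm, angles in rad, forces in N, time in s.
With the tool pointing down it reaches from about 275 to 750 mm from the base axis. Payload 10.2 kg.
Tool frame: the origin (TCP) lies between the finger pads; the fingertips stand 17 mm ahead of it and the grasp point (between the pads) lies 2 mm behind it; z points along the fingers, y is the line along which they close (so a half turn about z gives the same grasp; the last joint's range is limited). The gripper opens to 85 mm and grips with 20 to 120 N. Pads are 22 mm wide; open, the fingers measure 114 mm over their backs; the gripper's body (76 mm by 85 mm) begins 54 mm behind the grasp point. The pads swing forward as they close: fully open they stand 13 mm farther back than shut.
Start: joints at [1.022, 0.313, 1.498, -0, 1.331, -0.223], TCP at [168.048, 497.384, 248.294] pointing down, gripper open.
Joint ranges: [-2.94, 2.94], [-0.97, 2.17], [0.19, 2.56], [-1.23, 4.37], [0.02, 3.11], [-2.88, 2.88]. Speed limits (rad/s): [2.39, 2.39, 3.01, 3.14, 3.14, 3.14].

## Interface

Orientations are given as a unit quaternion [w, x, y, z].
In Python, from rig import * gives the robot as it stands.
- The arm moves only by the tool step_arm, never from a script. Its argument "commands" is text: rows parted by semicolons, each of 7 numbers parted by spaces: the opening, from 0 (shut) to 1 (fully open), then the shift along the tool's x, y, z in cm, then the turn, a rotation vector about the tool's x, y, z in rad. In form: hand x y z rx ry rz; .... A call has 1 to 20 rows; each row is the pose to reach, as a shift and turn from the pose commanded when the call began, along the tool's axes at that moment; what a row does not reach only later rows make up. A row lasts 1/12 s, in which the tool goes at most 41.7 mm and 7.16 degrees, less where a joint would pass 70% of its speed; a pose out of reach is approached as far as the arm can. A call with a gripper value outside its range is refused whole. The fingers move at their own pace and stop on an object; "newtons" is the grip in N (left out, the last holds). Time passes only in rows, so rows that repeat a pose let the fingers close. It gives the time, the measured TCP pose, the force, the opening and the grip force at its end, in the units of the state.
- sense(): the state, without advancing time (a new reading comes with each control period).
- capture(name): name is "side" or "top" or "wrist"; returns the picture (420x560x3 uint8, red, green, blue); there is no depth.
- camera_model(name): a dict with "mtx" (3x3 intrinsics, pixels), "k1" (the pictures are not rectified: a ray, as slopes to the right and down, at radius r is drawn at 1 + k1 r^2 times it, then the intrinsics apply), "eye" and "rotation" of the camera in the world. Camera axes: x right, y down, z forward; pixel columns grow to the right and rows downward; lengths in mm; the calibration is good to about 2 mm. A picture is of the moment at which its call begins: read the wrist's pose just before it. camera_model takes no time and is no camera call; for the wrist camera it gives the pose at the moment of the call.
- finish_job(): hands the job in; it is judged then, once.
Trained networks look in the newest picture that a camera, given by its name, has taken for a name from the list of things; names that differ only in an ending like _2 or _b are one class to them, and where a whole thing is asked for, a point or a joint stands for the part that bears it (a point fixed in the world has none). Each returns a list of dicts, best first, with "score" (0 to 1); they miss things now and then, are a little off and sometimes report something else, mostly with a low value. They report only what shows in the picture. A call takes as long as a camera call. They do not tell look-alikes from the thing itself.
- search_frame(camera, label): "rect" ([centre column, centre row, width, height] in pixels, round what is visible of it).
- trace(camera, label): "mask" (420x560 bool, what is visible of it) and "rect" ([centre column, centre row, width, height] in pixels, round what is visible of it).
- spot_point(camera, label): "xy" ([column, row] in pixels: a listed point, or the origin of a listed thing).
The state is a dict: "time_s": time; "joints": joint angles; "dq": joint speeds; "tau": joint torques, N m; "eef_pos": TCP position; "ee_rot": TCP orientation; "force": force on the tool from outside, world axes, zero at the start; "wrist_torque": the same for the moment, N m; "grip_width": opening from 0.0 (shut) to 1.0 (fully open); "grip_force": force on a finger pad.
Only numpy, scipy, OpenCV 4.12 (cv2) and the standard library are available. Lean on these libraries where they do the work, as an engineer would, in place of code of your own. Each camera call takes 0.05 s, during which the arm holds its last target. There are 200 camera calls.

## Task

Put the four pieces of the staining kit back into the white holders that match them: the specimen jar into the large round recess, the dropper bottle into the small round recess, the yellow carton into the square recess, each standing upright on the recess's floor, and the marker pen lying centred along the channel of the pen rest, on both of its blocks, either way round. Leave the tissue pack and the roll of tape where they lie, and let go of everything at the end.

Things in the scene. Friction and masses are not known exactly. Their poses are not given: they have to be found in the camera images.
- jar: specimen jar with a cream screw lid, clear body, standing upright; round, 49 mm diameter, 68 mm tall (lid is the top 13 mm, same width; the lid is fixed). Rigid, about 0.09 kg. Origin: centre of its underside; z up
- dropper: dropper bottle standing upright; round brown body of 33 mm diameter up to 56 mm, above it a black cap and rubber bulb, about 23 mm wide, up to 104 mm; rigid, may be gripped by body or cap. About 0.08 kg. Origin: centre of its underside; z up
- carton: small yellow carton standing upright, 45 x 45 mm and 52 mm tall, closed and rigid, about 0.05 kg. Origin: centre of its underside; x and y square to its sides, z up
- marker_mid (a point): marker pen lying on the worktop, white with a red cap, 135 mm long, about 17 mm thick, 0.02 kg. This point: the middle of the pen, on its axis (8 mm above the worktop when it lies there); y runs along the pen, within about 0.25 rad of the world's y (left-right) at the start
- jar_holder: white plastic holder block fixed to the worktop, 90 x 90 mm and 16 mm high, with a round recess of 65 mm diameter in the middle of its top, 10 mm deep, its floor (black rubber) 6 mm above the worktop; holds the jar. Origin: centre of its underside, on the worktop; z up
- bottle_holder: white plastic holder block fixed to the worktop, 90 x 90 mm and 16 mm high, with a round recess of 49 mm diameter in the middle of its top, 10 mm deep, its floor (black rubber) 6 mm above the worktop; holds the dropper bottle. Origin: centre of its underside, on the worktop; z up
- carton_holder: white plastic holder block fixed to the worktop, 90 x 90 mm and 16 mm high, with a square recess of 61 x 61 mm in the middle of its top, 10 mm deep, its floor (black rubber) 6 mm above the worktop; holds the carton. Origin: centre of its underside, on the worktop; z up; x and y square to the recess's sides, turned at most 0.2 rad from the world's
- pen_holder: white pen rest, fixed: base plate 60 (x) by 100 mm (y), 5 mm thick, carrying two blocks, each 24 mm long, centred 38 mm either side of the middle along y (52 mm open between them for fingers). Their channel runs along y, 31 mm wide, floor 14 mm and wall tops 24 mm above the worktop; the pen overhangs its ends. Origin: centre of underside; z up; turned at most 0.2 rad from the world's axes
- tissues: flat pack of lens tissue, 67 x 101 x 14 mm, lying behind the holders; a bystander. Origin: centre of its underside
- tape: roll of tan tape, 96 mm diameter, 25 mm high, lying flat near the front edge; a bystander. Origin: centre of its underside
There are look-alikes about, which are no part of the job. What is shaped like the jar_holder but green, pink or red is not meant.

How it is judged:
By the outcome, as a careful person would: the job done as asked, in the order asked, and still so for the second after the job is handed in, with the robot touching nothing.
It also fails if it takes over 109 s, if anything falls off the work surface, if the arm or the gripper's body presses on something with over 40 N, if the wrist force passes 120 N, or if a joint passes its speed limit or range.

## Working session

There is one attempt and no reset: what is moved stays moved. The work goes in short steps, Python scripts to look and compute and a tool call to move; the robot and the scene stay as the last step left them, time stands still between calls to the robot, and variables do not carry over. Pictures are saved under pics/ and viewed, at most 14 in all, crops included, and the job is handed in when it is done.

Besides the shell and the picture viewer there is one more tool, called in YAML: its name, and indented under it one key for each argument. step_arm: Moves the arm, as the interface text tells. Its arguments: {"type":"object","properties":{"commands":{"type":"string"},"newtons":{"type":"number"}},"required":["commands"]}

```bash
mkdir -p pics; cat > h.py <<'E'
from rig import *
import numpy as np, cv2
def save(n,img): cv2.imwrite(f'pics/{n}.png',cv2.cvtColor(img,cv2.COLOR_RGB2BGR))
def ray(m,uv):
    K=np.array(m['mtx']);d=np.linalg.solve(K,[uv[0],uv[1],1.])[:2]
    s=d.copy()
    for _ in range(20): s=d/(1+m['k1']*(s@s))
    v=np.array(m['rotation'])@np.array([s[0],s[1],1]);return np.array(m['eye']),v
def at_z(m,uv,z):
    e,v=ray(m,uv);return e+v*(z-e[2])/v[2]
def proj(m,p):
    c=np.array(m['rotation']).T@(np.array(p,float)-np.array(m['eye']));s=c[:2]/c[2];s=s*(1+m['k1']*(s@s))
    return (np.array(m['mtx'])@[s[0],s[1],1])[:2]
def tri(m1,a,m2,b):
    e1,v1=ray(m1,a);e2,v2=ray(m2,b);t=np.linalg.lstsq(np.c_[v1,-v2],e2-e1,rcond=None)[0]
    p,q=e1+t[0]*v1,e2+t[1]*v2;return (p+q)/2,np.linalg.norm(p-q)
E
python3 - <<'E'
from h import *
s=sense();print(s['eef_pos'],s['ee_rot'],s['force'])
M={};I={}
for c in ('top','side'):
    M[c]=camera_model(c);I[c]=capture(c);save(c+'0',I[c]);print(c,np.round(M[c]['eye']),np.round(M[c]['rotation'],2).tolist())
for l in ['jar','dropper','carton','marker_mid','jar_holder','bottle_holder','carton_holder','pen_holder','tissues','tape']:
    r={}
    for c in ('top','side'):
        r[c]=spot_point(c,l)
        for d in r[c][:3]: print(l,c,round(d['score'],2),np.round(d['xy']),np.round(at_z(M[c],d['xy'],0)[:2]))
    if r['top'] and r['side']: p,g=tri(M['top'],r['top'][0]['xy'],M['side'],r['side'][0]['xy']);print('  tri',np.round(p),round(g,1))
E
```

```text
[167.92714834 497.16480671 247.72732501] [-2.37586168e-04  1.62189204e-01  9.86759461e-01 -6.10110445e-04] [-0.2655434  -0.39019637  0.12391271]
top [ 321. -237. 1206.] [-0.07, 0.71, -0.7, 0.07]
side [427. 646. 563.] [0.02, -0.06, 0.87, -0.49]Traceback (most recent call last):
  File "<stdin>", line 10, in <module>
  File "h.py", line 10, in at_z
    e,v=ray(m,uv);return e+v*(z-e[2])/v[2]
        ~~~^^^^^^
  File "h.py", line 8, in ray
    v=np.array(m['rotation'])@np.array([s[0],s[1],1]);return np.array(m['eye']),v
      ~~~~~~~~~~~~~~~~~~~~~~~^~~~~~~~~~~~~~~~~~~~~~~~
ValueError: matmul: Input operand 1 has a mismatch in its core dimension 0, with gufunc signature (n?,k),(k,m?)->(n?,m?) (size 3 is different from 4)
```

```bash
cat > p.py <<'E'
s=open('h.py').read()
s=s.replace("import numpy as np, cv2","import numpy as np, cv2\nfrom scipy.spatial.transform import Rotation as Ro\ndef RM(q): return Ro.from_quat(np.array(q)[[1,2,3,0]]).as_matrix()")
s=s.replace("np.array(m['rotation'])","RM(m['rotation'])")
open('h.py','w').write(s)
E
python3 p.py
python3 - <<'E'
from h import *
M={}
for c in ('top','side'): M[c]=camera_model(c);save(c+'0',capture(c))
for l in ['jar','dropper','carton','marker_mid','jar_holder','bottle_holder','carton_holder','pen_holder','tissues','tape']:
    r={}
    for c in ('top','side'):
        r[c]=spot_point(c,l)
        for d in r[c][:4]: print(l,c,round(d['score'],2),np.round(d['xy']),np.round(at_z(M[c],d['xy'],0)[:2]))
    if r['top'] and r['side']: p,g=tri(M['top'],r['top'][0]['xy'],M['side'],r['side'][0]['xy']);print('  tri',np.round(p),round(g,1))
E
```

```text
jar top 0.88 [260. 247.] [ 446. -162.]
jar side 0.63 [310. 233.] [ 449. -180.]
  tri [ 447. -163.   11.] 4.1
dropper top 0.57 [223. 246.] [449. -57.]
dropper side 0.59 [306. 270.] [448. -41.]
  tri [449. -55. -12.] 1.3
carton top 0.78 [311. 253.] [ 431. -306.]
carton side 0.57 [315. 206.] [ 444. -308.]
  tri [ 438. -306.    0.] 13.2
marker_mid top 0.59 [163. 244.] [452. 113.]
marker_mid top 0.2 [225. 141.] [759. -50.]
jar_holder top 0.84 [398. 278.] [ 365. -552.]
jar_holder top 0.74 [268. 188.] [ 619. -181.]
jar_holder top 0.65 [357. 232.] [ 494. -437.]
jar_holder top 0.62 [391. 193.] [ 611. -539.]
jar_holder side 0.94 [345. 166.] [ 363. -568.]
jar_holder side 0.62 [302. 182.] [ 488. -439.]
jar_holder side 0.6 [241. 225.] [ 619. -188.]
jar_holder side 0.57 [262. 160.] [ 628. -574.]
  tri [ 364. -549.    9.] 1.3
bottle_holder top 0.67 [313. 196.] [ 599. -312.]
bottle_holder side 0.93 [255. 200.] [ 607. -317.]
  tri [ 602. -311.    3.] 7.8
carton_holder top 0.92 [171. 194.] [597.  98.]
carton_holder side 0.57 [220. 309.] [600.  96.]
  tri [598.  98.   2.] 2.9
pen_holder top 0.9 [216. 204.] [570. -32.]
pen_holder side 0.63 [242. 268.] [584. -28.]
  tri [578. -31.  -4.] 13.5
tissues top 0.6 [226. 141.] [759. -51.]
tissues side 0.83 [169. 253.] [752. -55.]
  tri [754. -53.   3.] 7.4
tape top 0.85 [296. 292.] [ 323. -266.]
tape side 0.83 [365. 219.] [ 317. -260.]
  tri [ 319. -265.   -3.] 6.6
```

View pics/top0.png

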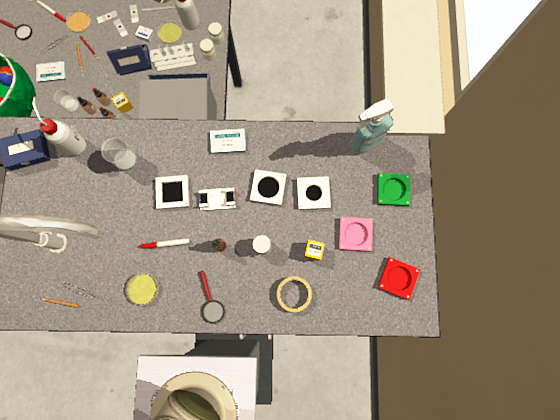

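View pics/side0.png

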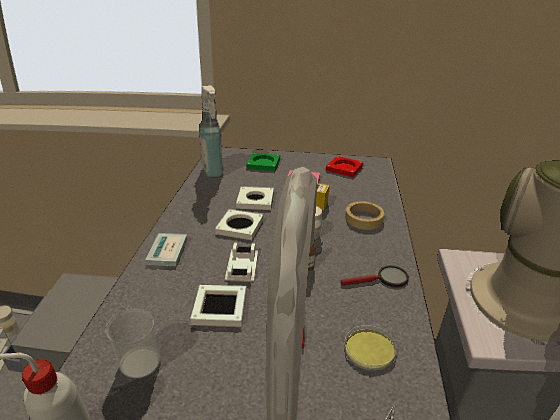

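Top view: the white holders run carton (172,192), pen rest (216,199), jar (268,187) and bottle (314,193). The pieces sit at marker (165,244), dropper (222,245), jar (261,245) and carton (315,250). The side view shows the same layout with the arm hiding the pieces. I'll set out toward the jar.

```bash
cat >> h.py <<'E'
def go(p,yaw=None):
    """print tool-frame shift(cm), turn for TCP target p, tool y axis at world angle yaw (mod pi), pointing down"""
    s=sense();R=RM(s['ee_rot']);y=R[:,1];
    d=R.T@(np.array(p,float)-s['eef_pos'])/10
    if yaw is None: t=np.zeros(3)
    else:
        a=np.arctan2(y[1],y[0]);dy=(yaw-a+np.pi/2)%np.pi-np.pi/2;b=a+dy
        Y=np.array([np.cos(b),np.sin(b),0]);Z=np.array([0,0,-1.]);T=np.c_[np.cross(Y,Z),Y,Z]
        t=Ro.from_matrix(R.T@T).as_rotvec()
    print('GO',p,'->',' '.join('%.2f'%v for v in d),' '.join('%.3f'%v for v in t),'t',round(s['time_s'],1),'j6',round(s['joints'][5],2))
E
python3 -c "
from h import *
go([447,-163,260],np.pi/2)"
```

```text
GO [447, -163, 260] -> -47.57 -53.63 -1.17 -0.000 -0.000 -0.326 t 1.2 j6 -0.22
```

step_arm:
  commands: "1 -47.6 -53.6 -1.2 0 0 -0.326;1 -47.6 -53.6 -1.2 0 0 -0.326;1 -47.6 -53.6 -1.2 0 0 -0.326;1 -47.6 -53.6 -1.2 0 0 -0.326;1 -47.6 -53.6 -1.2 0 0 -0.326;1 -47.6 -53.6 -1.2 0 0 -0.326;1 -47.6 -53.6 -1.2 0 0 -0.326;1 -47.6 -53.6 -1.2 0 0 -0.326;1 -47.6 -53.6 -1.2 0 0 -0.326;1 -47.6 -53.6 -1.2 0 0 -0.326;1 -47.6 -53.6 -1.2 0 0 -0.326;1 -47.6 -53.6 -1.2 0 0 -0.326;1 -47.6 -53.6 -1.2 0 0 -0.326;1 -47.6 -53.6 -1.2 0 0 -0.326;1 -47.6 -53.6 -1.2 0 0 -0.326;1 -47.6 -53.6 -1.2 0 0 -0.326;1 -47.6 -53.6 -1.2 0 0 -0.326;1 -47.6 -53.6 -1.2 0 0 -0.326;1 -47.6 -53.6 -1.2 0 0 -0.326;1 -47.6 -53.6 -1.2 0 0 -0.326"

```text
time_s: 2.92
eef_pos: [447.3, -162.8, 260.0]
ee_rot: [-0.0, 0.0, 1.0, 0.0]
force: [-0.6, 0.2, -0.4]
grip_width: 1.001
grip_force: 0.0
```

```bash
cat >> h.py <<'E'
def look(name,labels,cam='wrist',z={}):
    m=camera_model(cam);I=capture(cam);save(name,I)
    np.save(f'pics/{name}.npy',np.array([m],dtype=object),allow_pickle=True)
    out={}
    for l in labels:
        r=[d for d in spot_point(cam,l) if d['score']>.25];out[l]=r
        for d in r[:3]: print(name,l,round(d['score'],2),np.round(d['xy']),np.round(at_z(m,d['xy'],z.get(l,0)),1))
    return m,I,out
E
python3 - <<'E'
from h import *
m,I,o=look('w1',['jar','dropper','carton','jar_holder','bottle_holder','pen_holder'])
print(np.round(m['eye']),np.round(RM(m['rotation']),2).tolist());s=sense();print(s['eef_pos'])
E
```

```text
w1 jar 0.67 [277. 178.] [ 451.1 -169.7    0. ]
w1 dropper 0.69 [378. 176.] [449.6 -46.9   0. ]
w1 carton 0.78 [162. 167.] [ 437.8 -308.     0. ]
w1 jar_holder 0.85 [267. 297.] [ 616.9 -184.2    0. ]
w1 jar_holder 0.76 [ 75. 213.] [ 495.  -427.7    0. ]
w1 jar_holder 0.63 [ 13. 298.] [ 620.8 -544.5    0. ]
w1 pen_holder 0.94 [380. 274.] [582.5 -32.2  -0. ]
[ 372. -162.  385.] [[0.0, 0.96, 0.29], [1.0, -0.0, 0.0], [0.0, 0.29, -0.96]]
[ 447.37638206 -162.04448131  260.57080241]
```

View pics/w1.png

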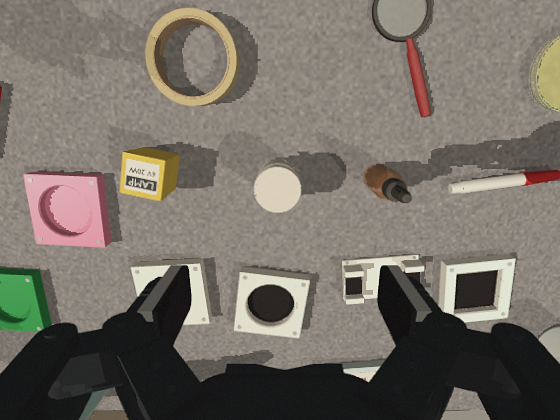

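Wrist view: jar lid at (278,188), dropper cap at (400,192), carton at (150,173), pen at (505,180). Jar holder (270,302), bottle holder (170,292), pen rest (383,275) and carton holder (478,287) are all in frame. I'll fit the known shapes to the traced masks in the wrist and top views, with height left free.

```bash
cat >> h.py <<'E'
from scipy.optimize import minimize
def cyl(r,z0,z1):
    a=np.linspace(0,2*np.pi,24,endpoint=False);return np.array([[r*np.cos(t),r*np.sin(t),z] for t in a for z in(z0,z1)])
def box(x,y,z0,z1): return np.array([[i*x/2,j*y/2,k] for i in(-1,1) for j in(-1,1) for k in(z0,z1)])
pen=np.array([[8.5*np.cos(t),y,8.5*np.sin(t)] for t in np.linspace(0,6.28,12,endpoint=False) for y in(-67.5,67.5)])
SH={'jar':[cyl(24.5,0,68)],'dropper':[cyl(16.5,0,56),cyl(11.5,56,104)],'carton':[box(45,45,0,52)],'marker_mid':[pen],
'jar_holder':[box(90,90,0,16)],'bottle_holder':[box(90,90,0,16)],'carton_holder':[box(90,90,0,16)],'pen_holder':[box(60,100,0,5),box(60,24,0,24)+[0,38,0],box(60,24,0,24)-[0,38,0]]}
def rend(m,l,q,S=4):
    im=np.zeros((420*S,560*S),np.uint8);c,s=np.cos(q[3]),np.sin(q[3])
    for P in SH[l]:
        W=P@np.array([[c,s,0],[-s,c,0],[0,0,1]])+q[:3]
        u=np.array([proj(m,w) for w in W]);cv2.fillConvexPoly(im,cv2.convexHull(np.round((u+.5)*S).astype(np.int32)),1)
    return cv2.resize(im.astype(np.float32),(560,420),interpolation=cv2.INTER_AREA)
def fit(l,obs,q0,z=True,yaw=True):
    q0=np.array(q0,float);fr=[0,1]+([2] if z else [])+([3] if yaw else [])
    sc=np.array([1,1,1,.01])
    def f(v):
        q=q0.copy();q[fr]+=v*sc[fr];e=0
        for m,k in obs: r=rend(m,l,q);e+=1-np.minimum(r,k).sum()/np.maximum(r,k).sum()
        return e/len(obs)
    o=minimize(f,np.zeros(len(fr)),method='Nelder-Mead',options=dict(initial_simplex=np.vstack([np.zeros(len(fr)),6*np.eye(len(fr))]),xatol=.2,fatol=1e-4,maxfev=160))
    q=q0.copy();q[fr]+=o.x*sc[fr];return q,o.fun
def masks(cam,l,near,zref=0):
    """mask of label l whose spot is nearest the expected world point"""
    m=camera_model(cam);t=trace(cam,l);u=proj(m,near);t=[d for d in t if np.hypot(*(np.array(d['rect'][:2])-u))<25]
    return (m,t[0]['mask'].astype(np.float32)) if t else None
E
cat > m.py <<'E'
from h import *
import sys,json
capture('wrist');capture('top')
G={'jar':[449,-165,0,0],'dropper':[449,-52,0,0],'carton':[437,-307,0,0],'marker_mid':[452,113,8,0],'jar_holder':[618,-184,0,0],'bottle_holder':[602,-312,0,0],'carton_holder':[598,98,0,0],'pen_holder':[580,-32,0,0]}
for l,g in G.items():
    O={}
    for c in('wrist','top'):
        near=[g[0],g[1],{'jar':34,'dropper':50,'carton':26}.get(l,8)]
        o=masks(c,l,near)
        if o: O[c]=o
    y=l not in('jar','dropper')
    for n,ob in [(k,[v]) for k,v in O.items()]+[('both',list(O.values()))]:
        q,e=fit(l,ob,g,z=n=='both',yaw=y);print(l,n,np.round(q,2),'1-iou',round(e,3))
E
python3 m.py
```

```text
jar wrist [ 448.49 -167.92    0.      0.  ] 1-iou 0.058
jar both [ 451.61 -168.46  -11.11    0.  ] 1-iou 0.029
dropper wrist [446.33 -54.21   0.     0.  ] 1-iou 0.237
dropper top [447.75 -50.66   0.     0.  ] 1-iou 0.202
dropper both [452.36 -44.4  -30.42   0.  ] 1-iou 0.166
carton wrist [ 4.3855e+02 -3.1248e+02  0.0000e+00 -2.0000e-01] 1-iou 0.055
carton top [ 4.3536e+02 -3.1095e+02  0.0000e+00 -2.6000e-01] 1-iou 0.113
carton both [ 4.3579e+02 -3.1070e+02  6.1800e+00 -9.0000e-02] 1-iou 0.128
marker_mid wrist [4.5328e+02 1.0937e+02 8.0000e+00 1.4000e-01] 1-iou 0.13
marker_mid top [4.5151e+02 1.1189e+02 8.0000e+00 1.6000e-01] 1-iou 0.585
marker_mid both [4.5323e+02 1.0959e+02 6.6300e+00 1.5000e-01] 1-iou 0.366
jar_holder wrist [ 6.1967e+02 -1.8098e+02  0.0000e+00 -1.3000e-01] 1-iou 0.023
jar_holder top [ 6.2000e+02 -1.7956e+02  0.0000e+00 -1.5000e-01] 1-iou 0.109
jar_holder both [ 6.2042e+02 -1.8061e+02 -1.5800e+00 -1.4000e-01] 1-iou 0.068
bottle_holder wrist [ 6.0329e+02 -3.1039e+02  0.0000e+00  6.0000e-02] 1-iou 0.535
bottle_holder top [ 6.0439e+02 -3.1091e+02  0.0000e+00  6.0000e-02] 1-iou 0.037
bottle_holder both [ 6.0510e+02 -3.1147e+02 -3.2600e+00  7.0000e-02] 1-iou 0.285
carton_holder wrist [6.026e+02 9.492e+01 0.000e+00 1.100e-01] 1-iou 0.073
carton_holder top [6.0007e+02 9.4970e+01 0.0000e+00 7.0000e-02] 1-iou 0.057
carton_holder both [6.0063e+02 9.4520e+01 1.2400e+00 9.0000e-02] 1-iou 0.068
pen_holder wrist [ 5.8508e+02 -3.5740e+01  0.0000e+00  1.1000e-01] 1-iou 0.39
pen_holder top [ 5.8735e+02 -2.3080e+01  0.0000e+00 -6.0000e-02] 1-iou 0.931
pen_holder both [ 5.967e+02 -3.001e+01 -2.294e+01  9.000e-02] 1-iou 0.646
```

step_arm:
  commands: "1 0 -0.5 6 0 0 0;1 0 -0.5 12 0 0 0;1 0 -0.5 12 0 0 0;1 0 -0.5 12 0 0 0;1 0 -0.5 12 0 0 0;1 0 -0.5 12 0 0 0"

```text
time_s: 4.67
eef_pos: [448.4, -168.4, 142.4]
ee_rot: [0.001, -0.0, 1.0, -0.001]
force: [0.7, -0.8, 1.2]
grip_width: 1.0
grip_force: 0.0
```

```bash
cat > c.py <<'E'
from h import *
import sys
l,x,y,z,yw,zm=sys.argv[1],*map(float,sys.argv[2:7])
m1=np.load('pics/w1.npy',allow_pickle=True)[0]
I=capture('wrist');save('c_'+l+str(int(sense()['time_s']*10)),I);o=masks('wrist',l,[x,y,zm])
if o:
    q,e=fit(l,[o],[x,y,z,yw],z=False,yaw=l not in('jar','dropper'));print(l,np.round(q,2),round(e,3),'rect',[np.round(d['rect']) for d in trace('wrist',l)[:2]])
else: print('none',[(d['rect'],d['score']) for d in trace('wrist',l)])
for d in spot_point('wrist',l)[:2]: print('spot',np.round(at_z(camera_model('wrist'),d['xy'],z),1),d['score'])
print(sense()['eef_pos'])
E
python3 c.py jar 448 -168 0 0 34; ls pics
python3 -c "
from h import *
I=cv2.imread('pics/w1.png')[:,:,::-1].astype(int);m1=np.load('pics/w1.npy',allow_pickle=True)[0]
import glob
I2=cv2.imread(glob.glob('pics/c_jar*')[0])[:,:,::-1].astype(int);m2=camera_model('wrist')
def lid(I,u):
    k=((I[:,:,0]>185)&(I[:,:,2]>130)&(I[:,:,0]-I[:,:,2]>12)).astype(np.uint8)
    n,L,S,C=cv2.connectedComponentsWithStats(k);i=min([i for i in range(1,n) if S[i,4]>400],key=lambda i:np.hypot(*(C[i]-u)));print(S[i],C[i]);return S[i,:2]+(S[i,2:4]-1)/2
a=lid(I,proj(m1,[448,-168,68]));b=lid(I2,proj(m2,[448,-168,68]))
print(tri(m1,a,m2,b),at_z(m1,a,68),at_z(m2,b,68))
"
```

```text
jar [ 449.08 -167.93    0.      0.  ] 0.06 rect [array([282., 219.,  74.,  90.])]
spot [ 450.8 -165.7    0. ] 0.96
[ 448.14060805 -168.18300626  142.01029016]
c_jar47.png
side0.png
top0.png
w1.npy
w1.png
[ 254  167   47   46 1677] [276.92069171 189.31782946]
[ 246  196   72   66 3477] [279.50877193 228.99712396]
(array([ 451.59441782, -168.49459566,   59.0955167 ]), np.float64(0.22889432308204766)) [ 449.42002763 -168.19439258   68.        ] [ 448.23007288 -168.52531723   68.        ]
```

step_arm:
  commands: "1 0 0 4 0 0 0;1 0 0 7.5 0 0 0;1 0 0 9.7 0 0 0;1 0 0 9.7 0 0 0;1 0 0 9.7 0 0 0;0 0 0 9.7 0 0 0;0 0 0 9.7 0 0 0;0 0 0 9.7 0 0 0;0 0 0 9.7 0 0 0;0 0 0 9.7 0 0 0;0 0 0 9.7 0 0 0;0 0 0 9.7 0 0 0;0 0 0 9.7 0 0 0"
  newtons: 30

```text
time_s: 5.95
eef_pos: [448.2, -168.2, 44.8]
ee_rot: [0.001, -0.0, 1.0, -0.001]
force: [-1.8, 0.4, 7.8]
grip_width: 0.566
grip_force: 29.9
```

```bash
python3 -c "
from h import *
print(sense()['grip_width']);go([619.7,-181,130],np.pi/2);go([619.7,-181,51.5],np.pi/2)"
```

```text
0.5661088609535964
GO [619.7, -181, 130] -> -17.17 -1.29 -8.48 -0.001 0.002 0.000 t 6.0 j6 -2.18
GO [619.7, -181, 51.5] -> -17.15 -1.28 -0.63 -0.001 0.002 0.000 t 6.0 j6 -2.18
```

step_arm:
  commands: "0 0 0 -3 0 0 0;0 0 0 -5 0 0 0;0 -4 -0.3 -5 0 0 0;0 -8 -0.6 -5 0 0 0;0 -12 -0.9 -5 0 0 0;0 -15 -1.2 -5 0 0 0;0 -17.2 -1.3 -5 0 0 0;0 -17.2 -1.3 -5 0 0 0;0 -17.2 -1.3 -5 0 0 0;0 -17.2 -1.3 -4 0 0 0;0 -17.2 -1.3 -4 0 0 0"

```text
time_s: 6.87
eef_pos: [617.9, -180.4, 81.6]
ee_rot: [-0.001, 0.0, 1.0, 0.001]
force: [0.2, -0.3, -2.0]
grip_width: 0.562
grip_force: 31.8
```

```bash
python3 c.py jar_holder 619.7 -181 0 -.13 8; cp pics/c_jar_holder*.png pics/v1.png
```

```text
jar_holder [ 6.1961e+02 -1.7995e+02  0.0000e+00 -1.4000e-01] 0.479 rect [array([288., 208., 152., 108.])]
[ 619.1319402  -180.88279376   83.58828606]
```

View pics/v1.png

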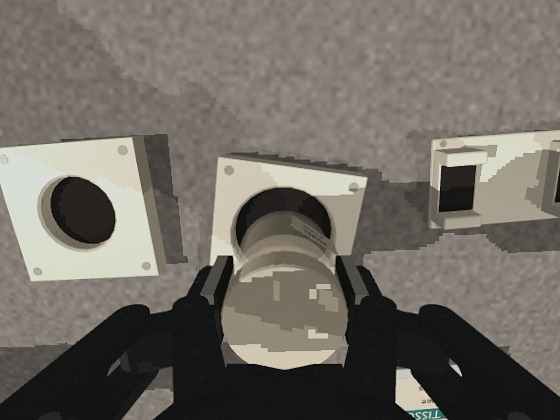

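Jar held level above the recess (rim columns 235–331, jar 243–327), so it is laterally centred. Lowering it now.

step_arm:
  commands: "0 0 0 1.5 0 0 0;0 0 0 2.6 0 0 0;0 0 0 3.1 0 0 0;0 0 0 3.2 0 0 0;0 0 0 3.2 0 0 0;0 0 0 3.2 0 0 0"

```text
time_s: 7.57
eef_pos: [619.5, -180.8, 51.3]
ee_rot: [0.0, -0.0, 1.0, 0.0]
force: [0.4, -0.2, -1.1]
grip_width: 0.562
grip_force: 32.1
```

step_arm:
  commands: "0 0 0 0.05 0 0 0;0.8 0 0 0.05 0 0 0;0.8 0 0 0.05 0 0 0;0.8 0 0 0.05 0 0 0;0.8 0 0 0.05 0 0 0;0.8 0 0 0.05 0 0 0;0.8 0 0 -4 0 0 0;0.8 0 0 -8 0 0 0;0.8 0 0 -12 0 0 0;0.8 5 4 -13 0 0 0;0.8 10 8 -13 0 0 0;0.8 17.1 12.9 -13 0 0 0;0.8 17.1 12.9 -13 0 0 0;0.8 17.1 12.9 -13 0 0 0;0.8 17.1 12.9 -13 0 0 0;0.8 17.1 12.9 -13 0 0 0;0.8 17.1 12.9 -13 0 0 0"

```text
time_s: 8.98
eef_pos: [449.2, -52.2, 181.9]
ee_rot: [0.001, -0.0, 1.0, -0.0]
force: [0.4, 0.9, 0.2]
grip_width: 0.803
grip_force: 0.0
```

```bash
python3 c.py dropper 448 -52 0 0 60; cp pics/c_dropper*.png pics/v2.png
```

```text
dropper [441.99 -49.9    0.     0.  ] 0.254 rect [array([287., 203.,  40.,  60.])]
spot [446.3 -51.3   0. ] 0.67
[449.2387     -52.49527557 181.10831976]
```

View pics/v2.png

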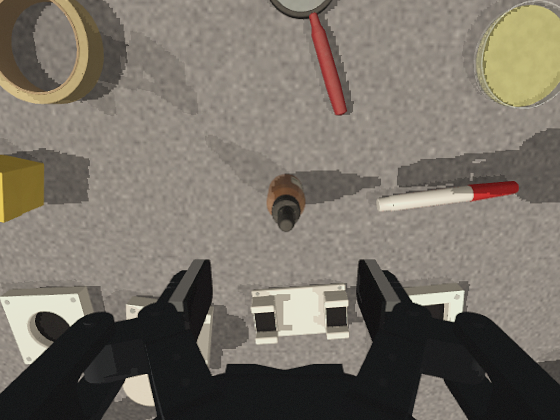

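The dropper's bulb tip shows at about (287,224), with the brown body spanning columns 268–305 and its near edge at row 174. The jar lid is visible in its holder at (140,385).

```bash
python3 -c "
from h import *
m=camera_model('wrist');m1=np.load('pics/w1.npy',allow_pickle=True)[0]
for z in (100,104): print(at_z(m,[287,225],z),at_z(m1,[401,194],z))
print(tri(m,[287,225],m1,[401,194]))
print('base near edge',at_z(m,[286.5,174],0)+[16.5,0,0],'col edges',at_z(m,[267.5,195],56),at_z(m,[305.5,195],56))
for y in(446,449,452): print(y,proj(m,[y,-52,104]),proj(m,[y-16.5,-52,0]),proj(m,[y-16.5,-52,56]))
"
```

```text
[449.28548702 -49.03779724 100.        ] [446.0977631  -54.05202482 100.        ]
[447.82997893 -49.07890027 104.        ] [445.06336218 -55.56107535 104.        ]
(array([450.75334843, -49.48796257,  90.04484981]), np.float64(4.193726448271265))
base near edge [450.14791739 -48.52632852   0.        ] col edges [439.76696336 -64.19449673  56.        ] [439.83647748 -33.80909073  56.        ]
446 [282.59731837 222.4142713 ] [282.86821384 169.7293718 ] [282.71139449 182.3871963 ]
449 [282.61225245 226.66284306] [282.87765148 172.82706298] [282.72338205 186.09205893]
452 [282.62708298 230.87587061] [282.88704603 175.90797243] [282.7353032 189.7722094]
```

step_arm:
  commands: "0.8 0 0.3 3.5 0 0 0;0.8 0 0.3 7 0 0 0;0.8 0 0.3 10 0 0 0;0.8 0 0.3 12 0 0 0;0.8 0 0.3 12.8 0 0 0;0.8 0 0.3 12.8 0 0 0;0.8 0 0.3 12.8 0 0 0;0 0 0.3 12.8 0 0 0;0 0 0.3 12.8 0 0 0;0 0 0.3 12.8 0 0 0;0 0 0.3 12.8 0 0 0;0 0 0.3 12.8 0 0 0;0 0 0.3 12.8 0 0 0;0 0 0.3 12.8 0 0 0;0 0 0.3 12.8 0 0 0;0 0 0.3 12.8 0 0 0"
  newtons: 30

```text
time_s: 10.52
eef_pos: [449.2, -49.2, 54.3]
ee_rot: [0.001, -0.0, 1.0, -0.001]
force: [-0.7, -1.1, 7.3]
grip_width: 0.374
grip_force: 29.4
```

```bash
python3 -c "
from h import *
print(sense()['grip_width']*85,sense()['eef_pos']);go([604,-311,145],np.pi/2)"
```

```text
31.765975944445362 [449.17354337 -49.16454088  54.25171912]
GO [604, -311, 145] -> -15.50 -26.20 -9.01 -0.001 0.002 0.000 t 10.5 j6 -1.94
```

step_arm:
  commands: "0 0 0 -3 0 0 0;0 0 0 -6 0 0 0;0 0 0 -9 0 0 0;0 -2 -4 -9 0 0 0;0 -4 -7.5 -9 0 0 0;0 -6.3 -11 -9 0 0 0;0 -8.6 -14.5 -9 0 0 0;0 -11 -18 -9 0 0 0;0 -13 -22 -9 0 0 0;0 -15 -25 -9 0 0 0;0 -15.5 -26.2 -9 0 0 0;0 -15.5 -26.2 -9 0 0 0;0 -15.5 -26.2 -7 0 0 0;0 -15.5 -26.2 -5 0 0 0;0 -15.5 -26.2 -4 0 0 0;0 -15.5 -26.2 -4 0 0 0;0 -15.5 -26.2 -4 0 0 0"

```text
time_s: 11.93
eef_pos: [603.5, -310.3, 93.7]
ee_rot: [-0.0, -0.0, 1.0, 0.0]
force: [0.6, 0.2, -0.2]
grip_width: 0.377
grip_force: 30.2
```

```bash
python3 c.py bottle_holder 604 -311 0 .06 8; cp pics/c_bottle*.png pics/v3.png
```

```text
bottle_holder [ 6.0518e+02 -3.1098e+02  0.0000e+00  6.0000e-02] 0.349 rect [array([278., 212., 139., 109.])]
spot [ 607.1 -311.7    0. ] 0.63
[ 603.92231861 -310.89895529   94.71260148]
```

View pics/v3.png

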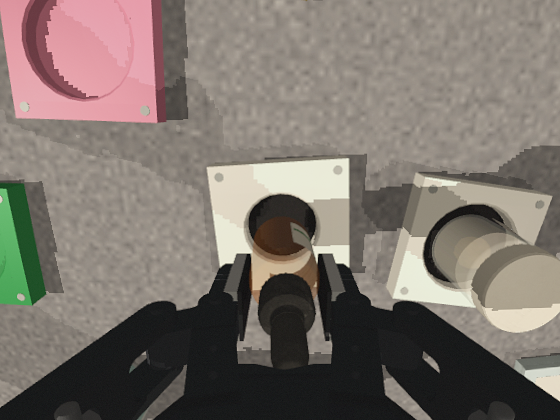

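```bash
python3 -c "
from h import *
m=camera_model('wrist')
print(at_z(m,[282,194],16)+[24.5,0,0],at_z(m,[280,162],16)+[45,0,0]);print('bottle bottom front?',proj(m,[604-16.5,-311,40.5]),proj(m,[604,-311,16]))"
```

```text
[ 606.24143171 -310.85089105   16.        ] [ 605.86526305 -312.05262368   16.        ]
bottle bottom front? [281.52358835 214.16297316] [281.87749831 226.14826468]
```

The bottle (cols 249–316) is centred in the rim (245–320), and the holder sits about 1.5 mm further out. Correcting that and lowering.

step_arm:
  commands: "0 -0.15 0 1 0 0 0;0 -0.15 0 2.2 0 0 0;0 -0.15 0 3 0 0 0;0 -0.15 0 3.4 0 0 0;0 -0.15 0 3.4 0 0 0;0 -0.15 0 3.4 0 0 0;0.8 -0.15 0 3.4 0 0 0;0.8 -0.15 0 3.4 0 0 0;0.8 -0.15 0 3.4 0 0 0;0.8 -0.15 0 3.4 0 0 0;0.8 -0.15 0 3.4 0 0 0;0.8 -0.15 0 3.4 0 0 0;0.8 -0.15 0 0 0 0 0;0.8 -0.15 0 -4 0 0 0;0.8 -0.15 0 -8 0 0 0;0.8 -0.15 0 -9 0 0 0;0.8 -0.15 0 -9 0 0 0;0.8 -0.15 0 -9 0 0 0"

```text
time_s: 13.63
eef_pos: [604.9, -310.7, 183.1]
ee_rot: [0.0, -0.0, 1.0, -0.0]
force: [0.6, -0.2, -0.7]
grip_width: 0.802
grip_force: 0.0
```

```bash
python3 -c "
from h import *
go([438,-311.5,150],np.pi/2-.2)"
```

```text
GO [438, -311.5, 150] -> 16.69 -0.08 3.30 -0.000 0.000 0.200 t 13.6 j6 -2.22
```

step_arm:
  commands: "0.9 4 0 0 0 0 0;0.9 8 0 1 0 0 0;0.9 12 0 2 0 0 0;0.9 16 0 3 0 0 0;0.9 16.7 0 3.3 0 0 0;0.9 16.7 0 3.3 0 0 0;0.9 16.7 0 3.3 0 0 0;0.9 16.7 0 3.3 0 0 0;0.9 16.7 0 3.3 0 0 0"

```text
time_s: 14.38
eef_pos: [439.1, -310.8, 150.2]
ee_rot: [0.0, -0.001, 1.0, -0.0]
force: [-0.4, -0.8, 0.6]
grip_width: 0.896
grip_force: 0.0
```

```bash
python3 c.py carton 438 -311 0 -.2 26; cp pics/c_carton*.png pics/v4.png
```

```text
carton [ 4.3896e+02 -3.1168e+02  0.0000e+00 -2.1000e-01] 0.071 rect [array([285., 212.,  71.,  79.])]
spot [ 439.9 -309.3    0. ] 0.83
[ 438.48964493 -310.68357907  150.21448136]
```

View pics/v4.png

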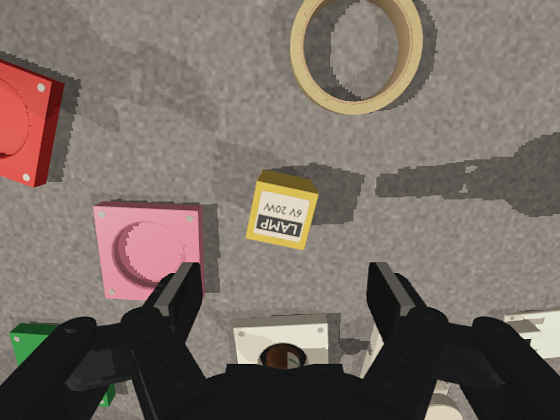

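The carton's top corners show at (259,180), (316,191), (305,250) and (247,238). I'll use them with w1 to check the height.

```bash
python3 -c "
from h import *
m=camera_model('wrist');m1=np.load('pics/w1.npy',allow_pickle=True)[0]
P=np.array([at_z(m,u,52) for u in [(259,180),(316,191),(305,250),(247,238)]]);print(P.round(1),P.mean(0).round(1))
for i in range(4): d=P[(i+1)%4]-P[i];print(np.hypot(d[0],d[1]).round(1),np.arctan2(d[1],d[0]).round(3))
print(tri(m,[282,214.7],m1,[145.5,177]))
go([P.mean(0)[0],P.mean(0)[1],35],np.pi/2-.2)"
```

```text
[[ 411.1 -326.8   52. ]
 [ 419.1 -286.5   52. ]
 [ 464.8 -293.4   52. ]
 [ 455.  -336.8   52. ]] [ 437.5 -310.9   52. ]
41.1 1.375
46.2 -0.151
44.4 -1.793
45.1 2.919
(array([ 440.48155869, -310.9157157 ,   42.66976591]), np.float64(1.221366957164572))
GO [np.float64(437.4991496460967), np.float64(-310.88230341688427), 35] -> 0.10 -0.02 11.52 -0.000 0.000 0.201 t 14.6 j6 -2.41
```

step_arm:
  commands: "0.9 0 0 2 0 0 0.1;0.9 0 0 4 0 0 0.2;0.9 0 0 7.5 0 0 0.2;0.9 0 0 10 0 0 0.2;0.9 0 0 11.4 0 0 0.2;0.9 0 0 11.4 0 0 0.2;0.9 0 0 11.4 0 0 0.2;0 0 0 11.4 0 0 0.2;0 0 0 11.4 0 0 0.2;0 0 0 11.4 0 0 0.2;0 0 0 11.4 0 0 0.2;0 0 0 11.4 0 0 0.2;0 0 0 11.4 0 0 0.2;0 0 0 11.4 0 0 0.2;0 0 0 11.4 0 0 0.2;0 0 0 11.4 0 0 0.2"
  newtons: 25

```text
time_s: 15.92
eef_pos: [438.5, -311.4, 37.6]
ee_rot: [0.001, 0.1, 0.995, -0.001]
force: [0.9, -0.2, 7.3]
grip_width: 0.524
grip_force: 26.8
```

```bash
python3 -c "
from h import *
print(sense()['grip_width']*85,sense()['eef_pos']);go([438,-160,110],np.pi/2+.09);go([600,95,110],np.pi/2+.09)"
```

```text
44.51581886825444 [ 438.54544502 -311.36953127   37.61037095]
GO [438, -160, 110] -> 3.04 14.81 -7.27 -0.002 0.002 -0.290 t 15.9 j6 -2.21
GO [600, 95, 110] -> -7.77 43.02 -7.29 -0.002 0.002 -0.290 t 15.9 j6 -2.21
```

step_arm:
  commands: "0 0 0 -4 0 0 0;0 0 0 -7.3 0 0 0;0 -0.7 3.5 -7.3 0 0 -0.03;0 -1.3 7 -7.3 0 0 -0.06;0 -2 11 -7.3 0 0 -0.09;0 -2.7 15 -7.3 0 0 -0.12;0 -3.5 19 -7.3 0 0 -0.15;0 -4.2 23 -7.3 0 0 -0.18;0 -4.9 27 -7.3 0 0 -0.21;0 -5.6 31 -7.3 0 0 -0.24;0 -6.3 35 -7.3 0 0 -0.27;0 -7 39 -7.3 0 0 -0.29;0 -7.6 42 -7.3 0 0 -0.29;0 -7.8 43 -7.3 0 0 -0.29;0 -7.8 43 -6 0 0 -0.29;0 -7.8 43 -5 0 0 -0.29;0 -7.8 43 -5 0 0 -0.29;0 -7.8 43 -5 0 0 -0.29"

```text
time_s: 17.42
eef_pos: [599.3, 94.3, 85.9]
ee_rot: [-0.001, -0.045, 0.999, 0.0]
force: [-0.1, -0.6, -1.5]
grip_width: 0.529
grip_force: 26.3
```

```bash
python3 c.py carton_holder 600 95 0 .09 8; cp pics/c_carton_holder*.png pics/v5.png
```

```text
none []
spot [602.2  98.    0. ] 0.92
[600.0252009   94.68607488  86.98088654]
```

View pics/v5.png

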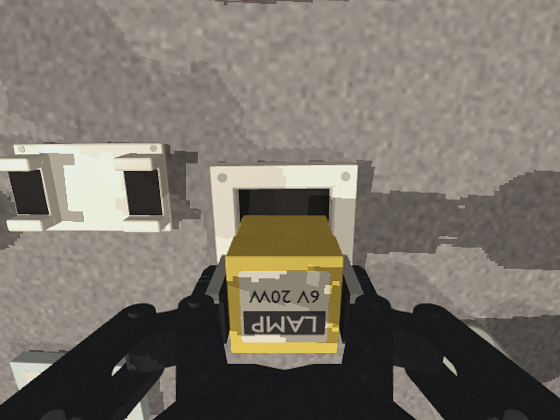

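```bash
python3 -c "
from h import *
m=camera_model('wrist');s=sense();R=RM(s['ee_rot'])
for a,b,h in [((211,168),(357,166),45),((235,189),(331,189),30.5)]:
    A,B=at_z(m,a,16),at_z(m,b,16);d=B-A;n=np.array([-d[1],d[0],0])/np.linalg.norm(d);n*=np.sign(n[0]);print(np.linalg.norm(d).round(1),((A+B)/2+n*h).round(1),np.arctan2(d[1],d[0])-np.pi/2)
print(np.arctan2(R[1,1],R[0,1])-np.pi/2);print(at_z(m,[284,260],52+87-37.6).round(1))
go([602,96,44],np.pi/2+.09)"
```

```text
89.3 [603.7  97.   16. ] 0.10157186711093535
59.9 [603.2  95.7  16. ] 0.08768116315824859
0.08944329133132678
[579.4  94.2 101.4]
GO [602, 96, 44] -> -0.20 0.11 4.30 -0.000 0.001 -0.001 t 17.6 j6 -1.7
```

Near rim corners at (235,189) and (331,189) put the holder at about (603,96), yaw 0.09. Correcting by 2–3 mm and lowering, then releasing.

step_arm:
  commands: "0 -0.25 0.13 1 0 0 0;0 -0.25 0.13 2.2 0 0 0;0 -0.25 0.13 3.4 0 0 0;0 -0.25 0.13 4.1 0 0 0;0 -0.25 0.13 4.3 0 0 0;0 -0.25 0.13 4.3 0 0 0;0 -0.25 0.13 4.3 0 0 0;0.85 -0.25 0.13 4.3 0 0 0;0.85 -0.25 0.13 4.3 0 0 0;0.85 -0.25 0.13 4.3 0 0 0;0.85 -0.25 0.13 4.3 0 0 0;0.85 -0.25 0.13 4.3 0 0 0;0.85 -0.25 0.13 4.3 0 0 0;0.85 -0.25 0.13 1 0 0 0;0.85 -0.25 0.13 -3 0 0 0;0.85 -0.25 0.13 -7 0 0 0;0.85 -0.25 0.13 -8 0 0 0;0.85 -0.25 0.13 -8 0 0 0"

```text
time_s: 19.12
eef_pos: [603.5, 96.7, 170.0]
ee_rot: [0.003, -0.045, 0.999, -0.0]
force: [-0.4, 0.4, 0.1]
grip_width: 0.85
grip_force: 0.0
```

```bash
python3 -c "
from h import *
go([453,110,140],np.pi/2-.1)
go([453,110,140],.15)"
```

```text
GO [453, 110, 140] -> 14.89 2.68 2.89 -0.000 0.007 0.190 t 19.1 j6 -1.69
GO [453, 110, 140] -> 14.89 2.68 2.89 0.005 0.006 1.511 t 19.1 j6 -1.69
```

step_arm:
  commands: "0.8 3 0.5 0 0 0 0.12;0.8 6 1 0 0 0 0.24;0.8 10 1.7 0 0 0 0.36;0.8 14 2.4 1 0 0 0.48;0.8 14.9 2.7 2.9 0 0 0.6;0.8 14.9 2.7 2.9 0 0 0.72;0.8 14.9 2.7 2.9 0 0 0.84;0.8 14.9 2.7 2.9 0 0 0.96;0.8 14.9 2.7 2.9 0 0 1.08;0.8 14.9 2.7 2.9 0 0 1.2;0.8 14.9 2.7 2.9 0 0 1.32;0.8 14.9 2.7 2.9 0 0 1.44;0.8 14.9 2.7 2.9 0 0 1.51;0.8 14.9 2.7 2.9 0 0 1.51;0.8 14.9 2.7 2.9 0 0 1.51;0.8 14.9 2.7 2.9 0 0 1.51"

```text
time_s: 20.45
eef_pos: [451.0, 110.2, 136.7]
ee_rot: [-0.0, 0.651, 0.759, -0.0]
force: [-0.9, 0.9, 0.3]
grip_width: 0.797
grip_force: 0.0
```

```bash
python3 c.py marker_mid 453 110 8 .14 8; cp pics/c_marker*.png pics/v6.png
```

```text
marker_mid [4.5388e+02 1.0561e+02 8.0000e+00 1.3000e-01] 0.181 rect [array([287., 206.,  24., 160.])]
spot [452.8 110.1   8. ] 0.65
[451.25394149 110.1846338  137.15441729]
```

View pics/v6.png

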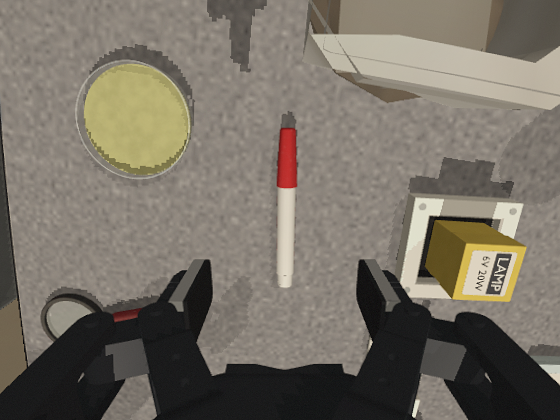

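The pen runs from (288.5,127) to (285,288), cap away from the gripper, and the carton stands in its recess at about (465,255).

```bash
python3 -c "
from h import *
m=camera_model('wrist');m1=np.load('pics/w1.npy',allow_pickle=True)[0]
A,B=at_z(m,[288.5,127],8),at_z(m,[285.3,288],8);print(A,B,(A+B)/2,np.linalg.norm(A-B),np.arctan2((A-B)[1],(A-B)[0])-np.pi/2)
print(tri(m,[285.3,287],m1,[450,188]),tri(m,[287,187],m1,[525,179]))
p=(A+B)/2;go([p[0],p[1],22],.14)
c=masks('top','pen_holder',[582,-34,8]);
for l in ['pen_holder']:
  capture('top');print([ (d['score'],d['xy'],at_z(camera_model('top'),d['xy'],0)) for d in spot_point('top',l)])
for a in [(343.5,264),(422,255),(346,302),(424,298)]: print(at_z(m1,a,5))
"
```

```text
[445.3960922  173.96515707   8.        ] [464.0005601  35.8727957   8.       ] [454.69832615 104.91897638   8.        ] 139.33996732414184 0.13391845898655408
(array([462.70508771,  38.66218724,  10.71689841]), np.float64(1.7851357935623478)) (array([450.59908596, 128.56325999,  13.26552161]), np.float64(1.2081731918811085))
GO [np.float64(454.69832614858257), np.float64(104.91897638304529), 22] -> -0.57 0.26 11.52 -0.000 -0.000 0.012 t 20.6 j6 -0.17
[(0.82, [216.0, 200.8], array([578.38042495, -31.79366613,   0.        ]))]
[564.59917997 -83.78254033   5.        ]
[552.50754137  18.13873275   5.        ]
[621.82243898 -77.21540038   5.        ]
[616.88596664  29.38726406   5.        ]
```

step_arm:
  commands: "0.6 -0.5 0.26 4 0 0 0.01;0.6 -0.5 0.26 8 0 0 0.01;0.6 -0.5 0.26 10.5 0 0 0.01;0.6 -0.5 0.26 11.4 0 0 0.01;0.6 -0.5 0.26 11.75 0 0 0.01;0.6 -0.5 0.26 11.75 0 0 0.01;0.6 -0.5 0.26 11.75 0 0 0.01;0 -0.5 0.26 11.75 0 0 0.01;0 -0.5 0.26 11.75 0 0 0.01;0 -0.5 0.26 11.75 0 0 0.01;0 -0.5 0.26 11.75 0 0 0.01;0 -0.5 0.26 11.75 0 0 0.01;0 -0.5 0.26 11.75 0 0 0.01;0 -0.5 0.26 11.75 0 0 0.01;0 -0.5 0.26 11.75 0 0 0.01;0 -0.5 0.26 11.75 0 0 0.01"
  newtons: 25

```text
time_s: 22.13
eef_pos: [455.0, 105.6, 20.7]
ee_rot: [0.0, 0.656, 0.755, 0.0]
force: [-2.4, -0.7, 7.0]
grip_width: 0.174
grip_force: 24.3
```

```bash
python3 -c "
from h import *
print(sense()['grip_width']*85,sense()['eef_pos'],sense()['force']);go([583,-32,150],.09)"
```

```text
14.74937674130984 [455.04529452 105.63741041  20.69782839] [-2.38730573 -0.74378247  6.97382089]
GO [583, -32, 150] -> -15.43 10.75 -12.91 0.001 0.000 0.051 t 22.1 j6 -0.16
```

step_arm:
  commands: "0 0 0 -4 0 0 0;0 0 0 -8 0 0 0;0 -3 2 -10 0 0 0.02;0 -6 4 -10 0 0 0.05;0 -9 6.5 -10 0 0 0.05;0 -12 8.8 -10 0 0 0.05;0 -15 10.5 -10 0 0 0.05;0 -15.4 10.7 -10 0 0 0.05;0 -15.4 10.7 -10 0 0 0.05;0 -15.4 10.7 -10 0 0 0.05;0 -15.4 10.7 -10 0 0 0.05;0 -15.4 10.7 -10 0 0 0.05"

```text
time_s: 23.13
eef_pos: [581.7, -30.7, 120.0]
ee_rot: [-0.0, 0.674, 0.739, -0.0]
force: [0.1, -0.4, 0.2]
grip_width: 0.168
grip_force: 24.9
```

```bash
python3 c.py pen_holder 583 -32 0 .09 8; cp pics/c_pen*.png pics/v7.png
```

```text
pen_holder [ 5.8491e+02 -3.2760e+01  0.0000e+00  7.0000e-02] 0.582 rect [array([290., 204.,  76., 112.])]
[582.06046909 -31.28518607 119.99574154]
```

View pics/v7.png

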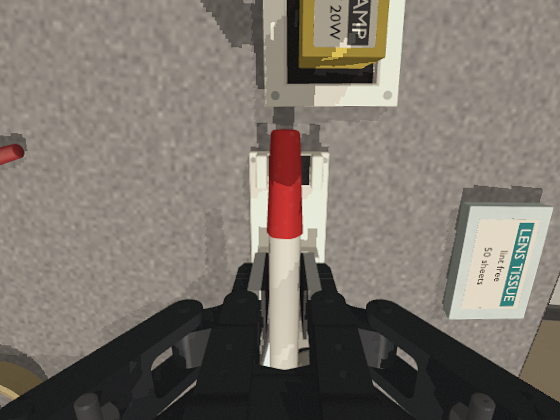

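```bash
python3 -c "
import cv2
I=cv2.imread('pics/v7.png')[135:285,225:355];cv2.imwrite('pics/v7z.png',cv2.resize(I,None,fx=4.4,fy=4,interpolation=cv2.INTER_NEAREST)[:600])"
```

```text
(no output)
```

View pics/v7z.png

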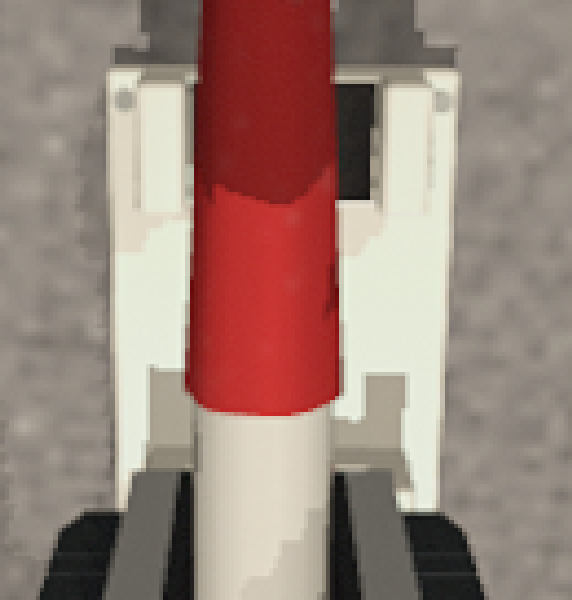

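Zoomed view (image pixels): the rest's plate end corners are (249.5,151.5) and (329.5,152.5). Its side edges run to (251.8,261) and (325,262), and the near block's wall tops have inner edges at cols 266.6 and 312 on row 155.8.

```bash
python3 -c "
from h import *
m=camera_model('wrist')
A,B,C,D=[at_z(m,u,5) for u in [(249.5,151.5),(329.5,152.5),(251.8,261),(325,262)]]
print('w',np.linalg.norm(A-B),np.linalg.norm(C-D),'x-ax',np.arctan2(*(B-A)[[1,0]]),'left',np.arctan2(*(A-C)[[1,0]])-np.pi/2,'right',np.arctan2(*(B-D)[[1,0]])-np.pi/2)
E=at_z(m,[289.3,155.8],24);F=at_z(m,[289.3,187.5],24);P=(A+B)/2
print('chan',E,F,'plate',P)
for a in(.07,.09): ax=np.array([-np.sin(a),np.cos(a),0]);print('centre',P-50*ax,E-50*ax,F-26*ax)
T=at_z(m,[285,131],120-20.7+8.5);print('pen tip',T)
s=sense();R=RM(s['ee_rot']);print('yaw',np.arctan2(R[1,1],R[0,1]))
import math
a=.09
for l in('tissues',): pass
"
```

```text
w 59.084310851412205 59.95819204362737 x-ax 0.07787165339905631 left 0.08016204173255614 right 0.08996020662012616
chan [581.68841548  15.29462982  24.        ] [583.78742758  -6.77307334  24.        ] plate [582.15504776  15.60226655   5.        ]
centre [585.65219013 -34.27528347   5.        ] [585.18555784 -34.58292019  24.        ] [585.60594161 -32.70939934  24.        ]
centre [586.64897522 -34.1953701    5.        ] [586.18234294 -34.50300683  24.        ] [586.12426986 -32.66784439  24.        ]
pen tip [576.46248408  36.47308295 107.8       ]
yaw 0.091716113487977
```

```bash
python3 -c "
from h import *
go([586,-34.3,35.2],.083)"
```

```text
GO [586, -34.3, 35.2] -> -0.34 0.36 8.48 0.000 0.000 0.009 t 23.3 j6 -0.35
```

step_arm:
  commands: "0 -0.34 0.36 2 0 0 0.009;0 -0.34 0.36 4.5 0 0 0.009;0 -0.34 0.36 6.5 0 0 0.009;0 -0.34 0.36 7.6 0 0 0.009;0 -0.34 0.36 8.2 0 0 0.009;0 -0.34 0.36 8.45 0 0 0.009;0 -0.34 0.36 8.45 0 0 0.009;0 -0.34 0.36 8.45 0 0 0.009;0 -0.34 0.36 8.45 0 0 0.009"

```text
time_s: 24.08
eef_pos: [586.7, -35.0, 36.3]
ee_rot: [0.001, 0.678, 0.736, 0.0]
force: [0.1, 0.2, -0.1]
grip_width: 0.172
grip_force: 24.9
```

```bash
python3 -c "
from h import *
save('v8',capture('wrist'))"
```

```text
(no output)
```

View pics/v8.png

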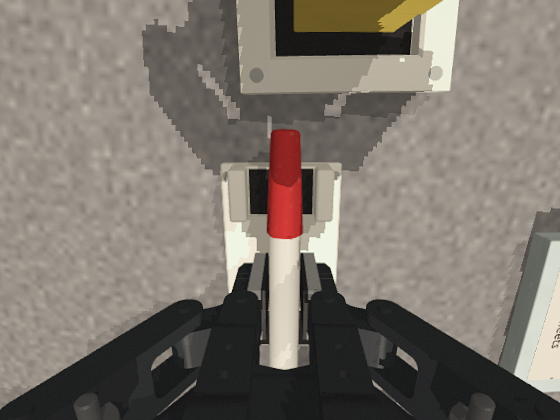

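Channel cols 246–315 against the pen at 270–302 means the pen is about 2 mm right. The overhang of roughly 16 mm is right. I'll shift, lower, release and retreat.

step_arm:
  commands: "0 0 -0.2 0.05 0 0 0;0 0 -0.2 0.1 0 0 0;0 0 -0.2 0.1 0 0 0;0 0 -0.2 0.1 0 0 0;0.35 0 -0.2 0.1 0 0 0;0.35 0 -0.2 0.1 0 0 0;0.35 0 -0.2 0.1 0 0 0;0.35 0 -0.2 0.1 0 0 0;0.35 0 -0.2 0.1 0 0 0;0.35 0 -0.2 -3 0 0 0;0.35 0 -0.2 -7 0 0 0;0.35 0 -0.2 -11 0 0 0;0.35 3 -0.2 -15 0 0 0;0.35 6 -0.2 -18 0 0 0;0.35 8 -4 -20 0 0 0;0.35 8 -8 -20 0 0 0;0.35 8 -12 -20 0 0 0;0.35 8 -12 -20 0 0 0;0.35 8 -12 -20 0 0 0"

```text
time_s: 25.72
eef_pos: [458.5, 35.3, 235.8]
ee_rot: [0.0, 0.678, 0.735, 0.0]
force: [0.9, -0.1, 0.2]
grip_width: 0.347
grip_force: 0.0
```

```bash
python3 -c "
from h import *
print(sense()['eef_pos'])
I=capture('wrist');J=capture('side')
save('v9',np.hstack([cv2.resize(I,(400,300)),cv2.resize(J[120:350,130:420],(378,300))]))"
```

```text
[458.46564418  35.27703695 235.8461502 ]
```

View pics/v9.png

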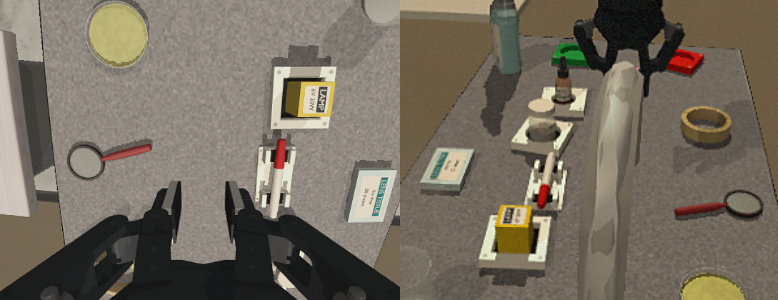

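```bash
python3 -c "
from h import *
I=capture('wrist')[180:330,340:440];J=capture('side')[230:290,215:265]
save('v10',np.hstack([cv2.resize(I,(400,600),interpolation=cv2.INTER_CUBIC),cv2.resize(J,(400,600),interpolation=cv2.INTER_CUBIC)[:600]]))"
```

```text
(no output)
```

View pics/v10.png

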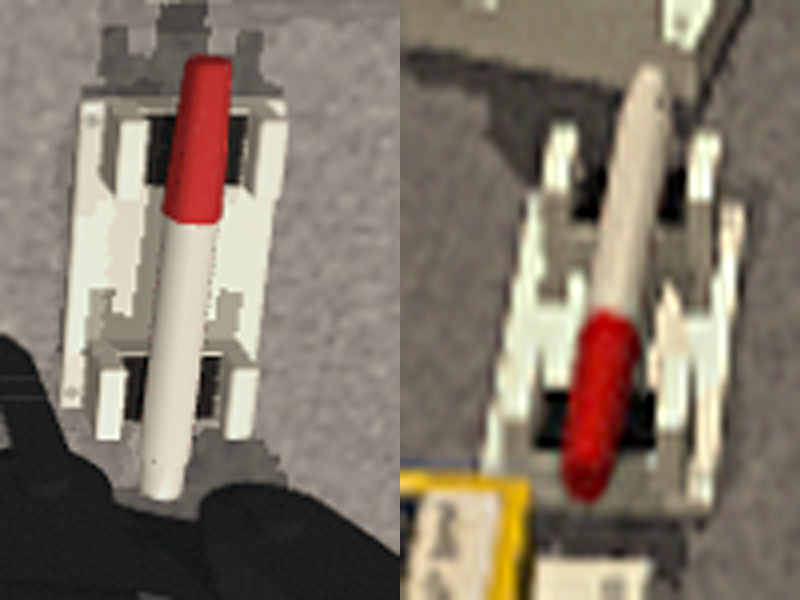

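The pen lies in both channels with about equal gaps: upper block 147–245 against pen 172–228, lower block 125–215 against pen 147–195. It overhangs both ends evenly. Handing in.

```bash
python3 -c "
from h import *
print(finish_job())"
```

```text
the job is handed in; nothing more can be done
None
```

The jar, dropper bottle and carton stand in their recesses and the pen lies on its rest, placed in the order asked; everything is released and the job is handed in at about 26 s.

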